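Find the unlocked flap of the bench waste unit and push it open

ROBOT

A 6-joint arm with a two-finger parallel gripper is mounted at the origin on the work surface. World frame = base frame: x ahead of the robot, y to its left, z up, the work surface at z = 0. Lengths are in m, angles in rad, forces in N, time in s.
With the tool pointing down it reaches from about 0.375 to 0.975 m from the base axis. Payload 3.8 kg.
Tool frame: the origin (TCP) lies midway between the tips of the shut fingers; the grasp point (between the pads) lies 19 mm behind it; z points along the fingers, y is the line along which they close (so a half turn about z gives the same grasp; the last joint's range is limited). The gripper opens to 85 mm and grips with 20 to 120 N. Pads are 22 mm wide; open, the fingers measure 114 mm over their backs; the gripper's body (76 mm by 85 mm) begins 54 mm behind the grasp point. The pads swing forward as they close: fully open they stand 13 mm farther back than shut.
Start: joints at [1.114, 0.264, 1.604, -0, 1.274, -0.037], TCP at [0.275, 0.616, 0.231] pointing down, gripper open.
Joint ranges: [-2.63, 2.63], [-0.94, 2.18], [0.31, 2.57], [-1.31, 4.45], [0, 2.66], [-2.55, 2.55]. Speed limits (rad/s): [2.57, 2.57, 3.14, 3.14, 3.14, 3.14].

INTERFACE

Orientations are given as a rotation vector (axis times angle).
In Python, from workcell import bot, imaging gives the robot as it stands.
- The arm moves only by the tool step_arm, never from a script. Its argument "series" is a list of rows, each an object of numbers: "grip": the closure, from -1 (fully open) to 1 (shut); "x", "y", "z": the shift along the tool's x, y, z normalised to -1 to 1, where 1 is 500 mm; "ax", "ay", "az": the turn, a rotation vector about the tool's x, y, z normalised to -1 to 1, where 1 is 30 degrees. A call has 1 to 12 rows; each row is the pose to reach, as a shift and turn from the pose commanded when the call began, along the tool's axes at that moment; what a row does not reach only later rows make up. A row lasts 1/10 s, in which the tool goes at most 50 mm and 8.59 degrees, less where a joint would pass 70% of its speed; a pose out of reach is approached as far as the arm can. A call with a number of a shift or a turn outside -1 to 1 is refused whole. A call with a gripper value outside its range is refused whole. The fingers move at their own pace and stop on an object; "force" is the grip in N (left out, the last holds). Time passes only in rows, so rows that repeat a pose let the fingers close. It gives the time, the measured TCP pose, the force, the opening and the grip force at its end, in the units of the state.
- bot.read_state(): the state, without advancing time (a new reading comes with each control period).
- imaging.read_camera(name): name is "scene" or "top" or "wrist"; returns a dict with "img" (420x560x3 uint8, red, green, blue), "fx", "fy", "cx", "cy" (pixels), "R" (3x3) and "t" (3): a world point X has camera coordinates R X + t. Camera axes: x right, y down, z forward; pixel columns grow to the right and rows downward; lengths in m; the calibration is good to about 2 mm. A picture is of the moment at which its call begins. There is no depth.
- bot.finish_job(): hands the job in; it is judged then, once.
The state is a dict: "time": time; "q": joint angles; "joint_vel": joint speeds; "joint_torque": joint torques, N m; "tool_pos": TCP position; "tcp_rot": TCP orientation; "wrist_force": force on the tool from outside, world axes, zero at the start; "torque": the same for the moment, N m; "width": opening from 0.0 (shut) to 1.0 (fully open); "grip_force": force on a finger pad.
Only numpy, scipy, OpenCV 4.12 (cv2) and the standard library are available. Lean on these libraries where they do the work, as an engineer would, in place of code of your own. Each camera call takes 0.05 s, during which the arm holds its last target. There are 200 camera calls.

TASK

Three of the four yellow flaps on the white waste unit beside the microscope are locked and one is free. Press gently on the end of one flap after another with the fingertips until you find the one that rocks, then push it down at one end until it is open to its stop, leave it open, and move clear. Pick nothing up, and leave the vial, well plate, jar and timer where they stand.

Things in the scene. Friction and masses are not known exactly. Their poses are not given: they have to be found in the camera images.
- station: White bench waste unit, fixed, 150 mm deep (x) by 485 mm wide (y from -200 to +285 mm), 85 mm high. Origin on the bench under the middle of the row of flaps; +x to its back (roughly away from the robot), +y along the row. About 40 mm of free depth below the free flap's shut position; openings 2 to 3 mm wider than the flaps all round. From y = +190 to +285 mm a solid ledge at deck height, where the vial stands.
- flap_1_top (a point): Yellow plastic rocker flap 110 x 80 x 6 mm (long side along the unit's x), no. 1 of 4 alike: centre of its top face, flush with the unit's deck, 85 mm above the bench; -142.5 mm along the unit's y. It moves and turns with the flap: x along the flap's length, z out of its top face. Black grip ribs mark both short ends.
- flap_1 (a joint): Tilt of flap 1 (rad) about a pivot through its middle along the unit's y. 0 = shut, level (start); positive = the end nearer the robot (-x) is down; negative = the far end is down. Locked: ends give 1 to 3 mm under 5 to 25 N, and stay under 0.04 rad when let go. The one free flap tips either way under about 3 N pressed 35 mm from the pivot (friction, no spring: it stays where left) and stops fully open on a soft buffer at about +0.8 or -0.8.
- flap_2_top (a point): Yellow plastic rocker flap 110 x 80 x 6 mm (long side along the unit's x), no. 2 of 4 alike: centre of its top face, flush with the unit's deck, 85 mm above the bench; -47.5 mm along the unit's y. It moves and turns with the flap: x along the flap's length, z out of its top face. Black grip ribs mark both short ends.
- flap_2 (a joint): Tilt of flap 2 (rad) about a pivot through its middle along the unit's y. 0 = shut, level (start); positive = the end nearer the robot (-x) is down; negative = the far end is down. Locked: ends give 1 to 3 mm under 5 to 25 N, and stay under 0.04 rad when let go. The one free flap tips either way under about 3 N pressed 35 mm from the pivot (friction, no spring: it stays where left) and stops fully open on a soft buffer at about +0.8 or -0.8.
- flap_3_top (a point): Yellow plastic rocker flap 110 x 80 x 6 mm (long side along the unit's x), no. 3 of 4 alike: centre of its top face, flush with the unit's deck, 85 mm above the bench; 47.5 mm along the unit's y. It moves and turns with the flap: x along the flap's length, z out of its top face. Black grip ribs mark both short ends.
- flap_3 (a joint): Tilt of flap 3 (rad) about a pivot through its middle along the unit's y. 0 = shut, level (start); positive = the end nearer the robot (-x) is down; negative = the far end is down. Locked: ends give 1 to 3 mm under 5 to 25 N, and stay under 0.04 rad when let go. The one free flap tips either way under about 3 N pressed 35 mm from the pivot (friction, no spring: it stays where left) and stops fully open on a soft buffer at about +0.8 or -0.8.
- flap_4_top (a point): Yellow plastic rocker flap 110 x 80 x 6 mm (long side along the unit's x), no. 4 of 4 alike: centre of its top face, flush with the unit's deck, 85 mm above the bench; 142.5 mm along the unit's y. It moves and turns with the flap: x along the flap's length, z out of its top face. Black grip ribs mark both short ends.
- flap_4 (a joint): Tilt of flap 4 (rad) about a pivot through its middle along the unit's y. 0 = shut, level (start); positive = the end nearer the robot (-x) is down; negative = the far end is down. Locked: ends give 1 to 3 mm under 5 to 25 N, and stay under 0.04 rad when let go. The one free flap tips either way under about 3 N pressed 35 mm from the pivot (friction, no spring: it stays where left) and stops fully open on a soft buffer at about +0.8 or -0.8.
- vial: Small amber vial with blue cap, 34 mm across, 50 mm tall, standing on the unit's ledge at its +y end; origin at the centre of its underside. Must not be moved.
- well_plate: White multi-well plate, 86 x 128 x 21 mm, lying on the bench in front of the unit (robot's side); origin at the centre of its underside. Must not be moved.
- amber_jar: Amber jar with white lid, 60 mm across, 70 mm tall, on the bench behind the unit; origin at the centre of its underside. Must not be moved.
- timer: White bench timer, 70 x 75 x 20 mm, on the bench behind the unit; origin at the centre of its underside. Must not be moved.

How it is judged:
At the end, for the whole second after the job is handed in: One flap stands open by more than 0.66 rad (its stop is at 0.8), either way, and is at rest; the other three are level within 0.08 rad; the vial, plate, jar and timer are within 15 mm of where they stood (((value of joint flap_1 above 0.66 rad and velocity of joint flap_1 between -0.05 and 0.05 rad/s and value of joint flap_2 between -0.08 and 0.08 rad and value of joint flap_3 between -0.08 and 0.08 rad and value of joint flap_4 between -0.08 and 0.08 rad) or (value of joint flap_1 below -0.66 rad and velocity of joint flap_1 between -0.05 and 0.05 rad/s and value of joint flap_2 between -0.08 and 0.08 rad and value of joint flap_3 between -0.08 and 0.08 rad and value of joint flap_4 between -0.08 and 0.08 rad) or (value of joint flap_2 above 0.66 rad and velocity of joint flap_2 between -0.05 and 0.05 rad/s and value of joint flap_1 between -0.08 and 0.08 rad and value of joint flap_3 between -0.08 and 0.08 rad and value of joint flap_4 between -0.08 and 0.08 rad) or (value of joint flap_2 below -0.66 rad and velocity of joint flap_2 between -0.05 and 0.05 rad/s and value of joint flap_1 between -0.08 and 0.08 rad and value of joint flap_3 between -0.08 and 0.08 rad and value of joint flap_4 between -0.08 and 0.08 rad) or (value of joint flap_3 above 0.66 rad and velocity of joint flap_3 between -0.05 and 0.05 rad/s and value of joint flap_1 between -0.08 and 0.08 rad and value of joint flap_2 between -0.08 and 0.08 rad and value of joint flap_4 between -0.08 and 0.08 rad) or (value of joint flap_3 below -0.66 rad and velocity of joint flap_3 between -0.05 and 0.05 rad/s and value of joint flap_1 between -0.08 and 0.08 rad and value of joint flap_2 between -0.08 and 0.08 rad and value of joint flap_4 between -0.08 and 0.08 rad) or (value of joint flap_4 above 0.66 rad and velocity of joint flap_4 between -0.05 and 0.05 rad/s and value of joint flap_1 between -0.08 and 0.08 rad and value of joint flap_2 between -0.08 and 0.08 rad and value of joint flap_3 between -0.08 and 0.08 rad) or (value of joint flap_4 below -0.66 rad and velocity of joint flap_4 between -0.05 and 0.05 rad/s and value of joint flap_1 between -0.08 and 0.08 rad and value of joint flap_2 between -0.08 and 0.08 rad and value of joint flap_3 between -0.08 and 0.08 rad)) and distance of each of vial, well_plate, amber_jar, timer from where it was at the start of the episode below 0.015 m); the robot touches nothing.
It fails at once if the vial is moved by more than 15 mm, lifted or tipped (distance of vial from where it was at the start of the episode above 0.015 m or angle between vial's own z axis and vertical above 0.3 rad).
It fails at once if the well plate is moved by more than 15 mm, lifted or tipped (distance of well_plate from where it was at the start of the episode above 0.015 m or angle between well_plate's own z axis and vertical above 0.3 rad).
It fails at once if the amber jar is moved by more than 15 mm, lifted or tipped (distance of amber_jar from where it was at the start of the episode above 0.015 m or angle between amber_jar's own z axis and vertical above 0.3 rad).
It fails at once if the timer is moved by more than 15 mm, lifted or tipped (distance of timer from where it was at the start of the episode above 0.015 m or angle between timer's own z axis and vertical above 0.3 rad).
It fails at once if a flap or the unit is pressed with more than 40 N (contact force between any of the fingers, the arm and station above 40 N).
It also fails if it takes over 40 s, if anything falls off the work surface, if the arm or the gripper's body presses on something with over 40 N, if the wrist force passes 120 N, or if a joint passes its speed limit or range.

## Working session

There is one attempt and no reset: what is moved stays moved. The work goes in short steps, Python scripts to look and compute and a tool call to move; the robot and the scene stay as the last step left them, time stands still between calls to the robot, and variables do not carry over. Pictures are saved under pics/ and viewed, at most 10 in all, crops included, and the job is handed in when it is done.

Besides the shell and the picture viewer there is one more tool, called after "Request:" as a command line: name --argument value ..., lists and objects as JSON in quotes. step_arm: Moves the arm, as the interface text tells. Scaled input: -1 to 1 covers 500 mm each way for a shift and 30 degrees each way for a turn. Its arguments: {"type":"object","properties":{"series":{"type":"array","items":{"type":"object","properties":{"grip":{"type":"number"},"x":{"type":"number","minimum":-1,"maximum":1},"y":{"type":"number","minimum":-1,"maximum":1},"z":{"type":"number","minimum":-1,"maximum":1},"ax":{"type":"number","minimum":-1,"maximum":1},"ay":{"type":"number","minimum":-1,"maximum":1},"az":{"type":"number","minimum":-1,"maximum":1}}}},"force":{"type":"number"}},"required":["series"]}

```bash
mkdir -p pics; python3 - <<'E'
from workcell import bot, imaging
import cv2
for n in("scene","top"):
    c=imaging.read_camera(n); cv2.imwrite(f"pics/{n}0.png",c["img"][:,:,::-1]); print(n,c["fx"],c["cx"],c["cy"],c["R"],c["t"])
s=bot.read_state();print(s)
E
```

```text
scene 379.25358916942383 280.2627257331706 204.8957754883026 [[-0.31209555  0.9499574  -0.01331567]
 [ 0.76053621  0.24141503 -0.60274659]
 [-0.56936898 -0.19824158 -0.79782156]] [ 0.10013339 -0.39063622  1.18107549]
top 487.54732878412545 278.77511211753375 210.32590306176078 [[ 0.01314929 -0.99983234  0.01274352]
 [-0.98607024 -0.01507955 -0.16564449]
 [ 0.16580888 -0.0103879  -0.98610319]] [0.05131813 0.58881045 0.95136755]
{'time': 0.1, 'q': array([ 1.11406554e+00,  2.64721419e-01,  1.60522813e+00,  1.72875689e-05,
        1.27370729e+00, -3.68671426e-02]), 'joint_vel': array([ 0.0009559 , -0.00319599, -0.00248635, -0.0001485 ,  0.00056072,
        0.00029986]), 'joint_torque': array([ 6.43069925e-04, -5.16709685e+01, -3.68587232e+01, -1.97436493e-04,
        6.33113828e-03, -5.28887568e-06]), 'tool_pos': array([0.27484036, 0.61579283, 0.23006217]), 'tcp_rot': array([-0.65458566, -3.0721073 ,  0.0031373 ]), 'wrist_force': array([0.26256112, 0.12628391, 0.28558578]), 'torque': array([-0.02230584, -0.00081681,  0.04371347]), 'grip_force': 0.0, 'width': 0.9987130839555753}
```

View pics/top0.png

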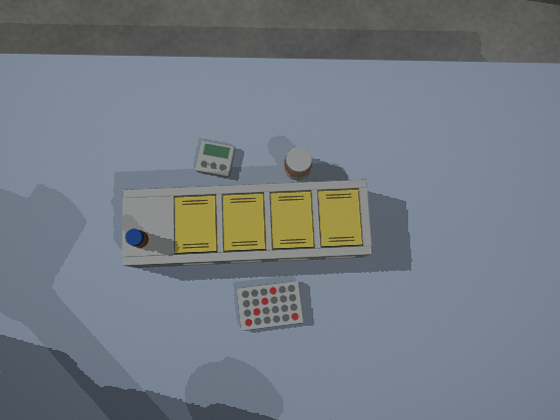

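View pics/scene0.png

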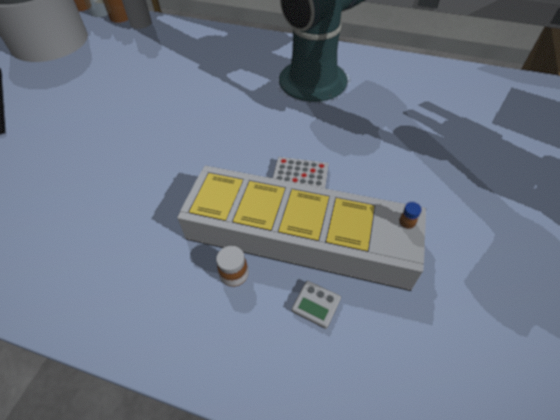

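The top view shows the flaps at about (341,218), (292,220), (244,222) and (195,224) for nos. 1 to 4. The vial is at (136,238), the plate at (270,305), the jar at (298,162) and the timer at (215,157). The scene view agrees, with all flaps shut.

```bash
cat > h.py <<'E'
import numpy as np, cv2
from workcell import bot, imaging
from scipy.spatial.transform import Rotation as Ro
def flaps(name,path=None):
    c=imaging.read_camera(name); im=c["img"]
    if path: cv2.imwrite(path,im[:,:,::-1])
    hsv=cv2.cvtColor(im,cv2.COLOR_RGB2HSV); m=cv2.inRange(hsv,(20,120,80),(35,255,255))
    m=cv2.morphologyEx(m,cv2.MORPH_CLOSE,np.ones((3,3)))
    out=[]
    for k in cv2.findContours(m,cv2.RETR_EXTERNAL,cv2.CHAIN_APPROX_NONE)[0]:
        if cv2.contourArea(k)<300: continue
        (u,v),_,_=cv2.minAreaRect(k)
        d=c["R"].T@np.array([(u-c["cx"])/c["fx"],(v-c["cy"])/c["fy"],1]); o=-c["R"].T@c["t"]
        out.append(o+d*(0.085-o[2])/d[2])
    return np.array(sorted(out,key=lambda p:p[1]))
def go(p,yaw=None,xdir=None):
    """normalised shift to world TCP p and turn to have tool y along xdir, pointing down"""
    s=bot.read_state(); R=Ro.from_rotvec(s["tcp_rot"])
    sh=R.inv().apply(np.array(p)-s["tool_pos"])/0.5
    if xdir is None: return sh.round(4)
    y=np.array([xdir[0],xdir[1],0]); y/=np.linalg.norm(y); z=np.array([0,0,-1.]); T=Ro.from_matrix(np.c_[np.cross(y,z),y,z])
    return sh.round(4),((R.inv()*T).as_rotvec(degrees=True)/30).round(4)
E
python3 - <<'E'
from h import *
a=flaps("top");b=flaps("scene");print(a.round(4),b.round(4),sep="\n")
f=(a+b)/2 if len(b)==4 else a
d=f[3]-f[0];d/=np.linalg.norm(d);xs=np.array([d[1],-d[0],0]);print("ydir",d,"xdir",xs)
for i,p in enumerate(f):
    q=p-0.042*xs; print(i+1,"near end",q.round(4)); 
    q[2]=.11; print(go(q,xdir=d))
E
```

```text
[[ 0.5694 -0.0605  0.085 ]
 [ 0.5639  0.0341  0.085 ]
 [ 0.5582  0.1292  0.085 ]
 [ 0.5529  0.2242  0.085 ]]
[[ 0.5745 -0.0587  0.085 ]
 [ 0.5687  0.0354  0.085 ]
 [ 0.5636  0.1297  0.085 ]
 [ 0.5588  0.2263  0.085 ]]
ydir [-0.05653976  0.99840035  0.        ] xdir [0.99840035 0.05653976 0.        ]
1 near end [ 0.53  -0.062  0.085]
(array([-1.0186, -1.0299,  0.2423]), array([-2.600e-03, -7.000e-04, -9.097e-01]))
2 near end [0.5244 0.0324 0.085 ]
(array([-0.9313, -0.8623,  0.2421]), array([-2.600e-03, -7.000e-04, -9.097e-01]))
3 near end [0.519  0.1271 0.085 ]
(array([-0.8442, -0.6937,  0.2418]), array([-2.600e-03, -7.000e-04, -9.097e-01]))
4 near end [0.5139 0.2228 0.085 ]
(array([-0.757 , -0.5229,  0.2416]), array([-2.600e-03, -7.000e-04, -9.097e-01]))
```

Request:
step_arm --series '[{"x": -0.769, "y": -0.516, "z": 0, "az": -0.91, "grip": 1}, {"x": -0.769, "y": -0.516, "z": 0, "az": -0.91, "grip": 1}, {"x": -0.769, "y": -0.516, "z": 0, "az": -0.91, "grip": 1}, {"x": -0.769, "y": -0.516, "z": 0, "az": -0.91, "grip": 1}, {"x": -0.769, "y": -0.516, "z": 0, "az": -0.91, "grip": 1}, {"x": -0.769, "y": -0.516, "z": 0, "az": -0.91, "grip": 1}, {"x": -0.769, "y": -0.516, "z": 0, "az": -0.91, "grip": 1}, {"x": -0.769, "y": -0.516, "z": 0, "az": -0.91, "grip": 1}, {"x": -0.769, "y": -0.516, "z": 0, "az": -0.91, "grip": 1}, {"x": -0.769, "y": -0.516, "z": 0.2, "az": -0.91, "grip": 1}, {"x": -0.769, "y": -0.516, "z": 0.25, "az": -0.91, "grip": 1}, {"x": -0.769, "y": -0.516, "z": 0.25, "az": -0.91, "grip": 1}]'

```text
validation failed for argument at $.se...
```

Request:
step_arm --series '[{"x": -0.1, "y": -0.07, "z": 0.0, "ax": 0.0, "ay": 0.0, "az": -0.2, "grip": 1.0}]' --force 20

```text
time: 0.3
tool_pos: [0.2986, 0.5766, 0.2305]
tcp_rot: [-0.482, -3.103, -0.003]
wrist_force: [1.7, 0.0, -0.6]
width: 0.855
grip_force: 0.0
```

That row went through with every field given, so I'll send all fields from now on.

```bash
python3 - <<'E'
from h import *
print(go([.521,.2232,.105],xdir=[-.0565,.9984]),bot.read_state()["time"])
E
```

```text
(array([-0.6388, -0.5389,  0.2491]), array([ 0.0035, -0.0029, -0.6969])) 0.3
```

Request:
step_arm --series '[{"x": -0.64, "y": -0.54, "z": 0.0, "ax": 0.0, "ay": 0.0, "az": -0.7, "grip": 1.0}, {"x": -0.64, "y": -0.54, "z": 0.0, "ax": 0.0, "ay": 0.0, "az": -0.7, "grip": 1.0}, {"x": -0.64, "y": -0.54, "z": 0.0, "ax": 0.0, "ay": 0.0, "az": -0.7, "grip": 1.0}, {"x": -0.64, "y": -0.54, "z": 0.0, "ax": 0.0, "ay": 0.0, "az": -0.7, "grip": 1.0}, {"x": -0.64, "y": -0.54, "z": 0.0, "ax": 0.0, "ay": 0.0, "az": -0.7, "grip": 1.0}, {"x": -0.64, "y": -0.54, "z": 0.0, "ax": 0.0, "ay": 0.0, "az": -0.7, "grip": 1.0}, {"x": -0.64, "y": -0.54, "z": 0.0, "ax": 0.0, "ay": 0.0, "az": -0.7, "grip": 1.0}, {"x": -0.64, "y": -0.54, "z": 0.0, "ax": 0.0, "ay": 0.0, "az": -0.7, "grip": 1.0}, {"x": -0.64, "y": -0.54, "z": 0.0, "ax": 0.0, "ay": 0.0, "az": -0.7, "grip": 1.0}, {"x": -0.64, "y": -0.54, "z": 0.1, "ax": 0.0, "ay": 0.0, "az": -0.7, "grip": 1.0}, {"x": -0.64, "y": -0.54, "z": 0.2, "ax": 0.0, "ay": 0.0, "az": -0.7, "grip": 1.0}, {"x": -0.64, "y": -0.54, "z": 0.2, "ax": 0.0, "ay": 0.0, "az": -0.7, "grip": 1.0}]'

```text
time: 1.5
tool_pos: [0.5152, 0.2148, 0.1235]
tcp_rot: [0.079, -3.126, 0.008]
wrist_force: [-0.2, 0.3, -0.3]
width: 0.0
grip_force: 0.0
```

```bash
python3 - <<'E'
from h import *
flaps("wrist","pics/w1.png");flaps("scene","pics/s1.png");s=bot.read_state();print(s["tool_pos"],s["wrist_force"],s["time"])
print(go([.521,.2232,.09],xdir=[-.0565,.9984]))
E
python3 -c "
import cv2,numpy as np
a=cv2.imread('pics/w1.png');b=cv2.imread('pics/s1.png')
cv2.imwrite('pics/m1.png',cv2.resize(np.hstack([a,b]),(800,300)))"
```

```text
[0.5204341  0.21730931 0.13065707] [ 1.05407111  1.03906484 -0.55194494] 1.6
(array([-0.002 ,  0.0118,  0.0813]), array([-0.0018, -0.0058, -0.0096]))
```

View pics/m1.png

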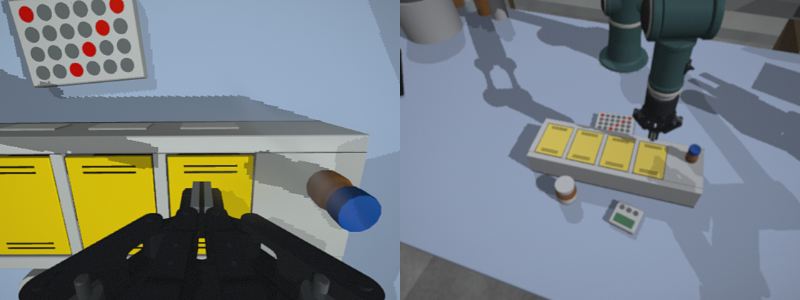

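The wrist view shows the shut fingertips at about (202,185), over the near end of flap 4 and clear of the vial. Next I press.

Request:
step_arm --series '[{"x": 0.0, "y": 0.012, "z": 0.05, "ax": 0.0, "ay": 0.0, "az": -0.01, "grip": 1.0}, {"x": 0.0, "y": 0.012, "z": 0.08, "ax": 0.0, "ay": 0.0, "az": -0.01, "grip": 1.0}, {"x": 0.0, "y": 0.012, "z": 0.085, "ax": 0.0, "ay": 0.0, "az": -0.01, "grip": 1.0}, {"x": 0.0, "y": 0.012, "z": 0.09, "ax": 0.0, "ay": 0.0, "az": -0.01, "grip": 1.0}, {"x": 0.0, "y": 0.012, "z": 0.095, "ax": 0.0, "ay": 0.0, "az": -0.01, "grip": 1.0}, {"x": 0.0, "y": 0.012, "z": 0.095, "ax": 0.0, "ay": 0.0, "az": -0.01, "grip": 1.0}]'

```text
time: 2.2
tool_pos: [0.522, 0.2239, 0.0848]
tcp_rot: [-0.089, 3.138, 0.001]
wrist_force: [-0.9, 0.0, 0.6]
width: -0.006
grip_force: 0.3
```

Request:
step_arm --series '[{"x": 0.0, "y": 0.0, "z": 0.003, "ax": 0.0, "ay": 0.0, "az": 0.0, "grip": 1.0}, {"x": 0.0, "y": 0.0, "z": 0.006, "ax": 0.0, "ay": 0.0, "az": 0.0, "grip": 1.0}, {"x": 0.0, "y": 0.0, "z": 0.006, "ax": 0.0, "ay": 0.0, "az": 0.0, "grip": 1.0}]'

```text
time: 2.5
tool_pos: [0.5218, 0.2239, 0.0814]
tcp_rot: [-0.089, 3.139, 0.001]
wrist_force: [-0.6, 0.7, 3.1]
width: -0.003
grip_force: 2.0
```

Request:
step_arm --series '[{"x": 0.0, "y": 0.0, "z": 0.002, "ax": 0.0, "ay": 0.0, "az": 0.0, "grip": 1.0}, {"x": 0.0, "y": 0.0, "z": 0.004, "ax": 0.0, "ay": 0.0, "az": 0.0, "grip": 1.0}, {"x": 0.0, "y": 0.0, "z": 0.004, "ax": 0.0, "ay": 0.0, "az": 0.0, "grip": 1.0}]'

```text
time: 2.8
tool_pos: [0.5219, 0.2239, 0.0791]
tcp_rot: [-0.089, 3.139, 0.001]
wrist_force: [1.7, 0.6, 4.0]
width: -0.002
grip_force: 1.7
```

Request:
step_arm --series '[{"x": 0.0, "y": 0.0, "z": 0.002, "ax": 0.0, "ay": 0.0, "az": 0.0, "grip": 1.0}, {"x": 0.0, "y": 0.0, "z": 0.004, "ax": 0.0, "ay": 0.0, "az": 0.0, "grip": 1.0}, {"x": 0.0, "y": 0.0, "z": 0.006, "ax": 0.0, "ay": 0.0, "az": 0.0, "grip": 1.0}, {"x": 0.0, "y": 0.0, "z": 0.006, "ax": 0.0, "ay": 0.0, "az": 0.0, "grip": 1.0}]'

```text
time: 3.2
tool_pos: [0.5208, 0.2235, 0.0755]
tcp_rot: [0.089, -3.14, 0.0]
wrist_force: [1.7, 1.2, 3.7]
width: -0.002
grip_force: 1.6
```

The force stays near 3.7 N while the tip sinks 9 mm, so flap 4 is the free one. I'll keep pushing.

Request:
step_arm --series '[{"x": 0.0, "y": 0.0, "z": 0.005, "ax": 0.0, "ay": 0.0, "az": 0.0, "grip": 1.0}, {"x": 0.0, "y": 0.0, "z": 0.01, "ax": 0.0, "ay": 0.0, "az": 0.0, "grip": 1.0}, {"x": 0.0, "y": 0.0, "z": 0.015, "ax": 0.0, "ay": 0.0, "az": 0.0, "grip": 1.0}, {"x": 0.0, "y": 0.0, "z": 0.02, "ax": 0.0, "ay": 0.0, "az": 0.0, "grip": 1.0}, {"x": 0.0, "y": 0.0, "z": 0.022, "ax": 0.0, "ay": 0.0, "az": 0.0, "grip": 1.0}, {"x": 0.0, "y": 0.0, "z": 0.022, "ax": 0.0, "ay": 0.0, "az": 0.0, "grip": 1.0}]'

```text
time: 3.8
tool_pos: [0.5202, 0.2233, 0.0639]
tcp_rot: [0.089, -3.138, 0.001]
wrist_force: [0.2, 0.4, 0.8]
width: -0.004
grip_force: 0.5
```

Request:
step_arm --series '[{"x": 0.0, "y": 0.0, "z": 0.003, "ax": 0.0, "ay": 0.0, "az": 0.0, "grip": 1.0}, {"x": 0.0, "y": 0.0, "z": 0.006, "ax": 0.0, "ay": 0.0, "az": 0.0, "grip": 1.0}, {"x": 0.0, "y": 0.0, "z": 0.006, "ax": 0.0, "ay": 0.0, "az": 0.0, "grip": 1.0}]'

```text
time: 4.1
tool_pos: [0.5208, 0.2235, 0.0614]
tcp_rot: [0.089, -3.14, 0.0]
wrist_force: [0.1, 0.5, 0.4]
width: 0.001
grip_force: 0.3
```

Request:
step_arm --series '[{"x": 0.0, "y": 0.0, "z": 0.003, "ax": 0.0, "ay": 0.0, "az": 0.0, "grip": 1.0}, {"x": 0.0, "y": 0.0, "z": 0.006, "ax": 0.0, "ay": 0.0, "az": 0.0, "grip": 1.0}, {"x": 0.0, "y": 0.0, "z": 0.006, "ax": 0.0, "ay": 0.0, "az": 0.0, "grip": 1.0}]'

```text
time: 4.4
tool_pos: [0.5213, 0.2237, 0.0594]
tcp_rot: [-0.089, 3.14, 0.0]
wrist_force: [-1.4, -0.5, 7.3]
width: 0.001
grip_force: 2.7
```

```bash
python3 - <<'E'
from h import *
flaps("wrist","pics/w2.png");flaps("scene","pics/s2.png");s=bot.read_state();print(s["tool_pos"],s["wrist_force"],s["time"])
a=cv2.imread('pics/w2.png');b=cv2.imread('pics/s2.png')
b=cv2.resize(b[150:290,320:507],(560,420))
cv2.imwrite('pics/m2.png',cv2.resize(np.hstack([a,b]),(800,300)))
E
```

```text
[0.5213283  0.22372362 0.05937561] [-1.38185267 -1.08135449  5.80908802] 4.5
```

View pics/m2.png

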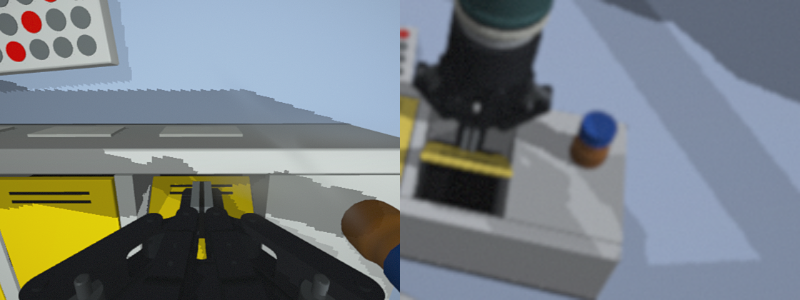

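The views show flap 4 well tilted: its near end is deep in the opening and the far end is up at about (465,165). The vial hasn't moved. I'll push on until the buffer force is clear.

Request:
step_arm --series '[{"x": 0.0, "y": 0.0, "z": 0.002, "ax": 0.0, "ay": 0.0, "az": 0.0, "grip": 1.0}, {"x": 0.0, "y": 0.0, "z": 0.003, "ax": 0.0, "ay": 0.0, "az": 0.0, "grip": 1.0}, {"x": 0.0, "y": 0.0, "z": 0.004, "ax": 0.0, "ay": 0.0, "az": 0.0, "grip": 1.0}, {"x": 0.0, "y": 0.0, "z": 0.004, "ax": 0.0, "ay": 0.0, "az": 0.0, "grip": 1.0}]'

```text
time: 4.9
tool_pos: [0.5218, 0.2238, 0.0588]
tcp_rot: [-0.089, 3.139, 0.0]
wrist_force: [-3.3, -1.7, 14.1]
width: 0.004
grip_force: 6.2
```

The force doubled over 0.6 mm, so the flap is on its stop. I'll retreat straight up.

Request:
step_arm --series '[{"x": 0.0, "y": 0.0, "z": -0.02, "ax": 0.0, "ay": 0.0, "az": 0.0, "grip": 1.0}, {"x": 0.0, "y": 0.0, "z": -0.06, "ax": 0.0, "ay": 0.0, "az": 0.0, "grip": 1.0}, {"x": 0.0, "y": 0.0, "z": -0.14, "ax": 0.0, "ay": 0.0, "az": 0.0, "grip": 1.0}, {"x": 0.0, "y": 0.0, "z": -0.24, "ax": 0.0, "ay": 0.0, "az": 0.0, "grip": 1.0}, {"x": 0.0, "y": 0.0, "z": -0.34, "ax": 0.0, "ay": 0.0, "az": 0.0, "grip": 1.0}, {"x": 0.08, "y": 0.0, "z": -0.4, "ax": 0.0, "ay": 0.0, "az": 0.0, "grip": 1.0}, {"x": 0.16, "y": 0.0, "z": -0.4, "ax": 0.0, "ay": 0.0, "az": 0.0, "grip": 1.0}, {"x": 0.2, "y": 0.0, "z": -0.4, "ax": 0.0, "ay": 0.0, "az": 0.0, "grip": 1.0}, {"x": 0.2, "y": 0.0, "z": -0.4, "ax": 0.0, "ay": 0.0, "az": 0.0, "grip": 1.0}, {"x": 0.2, "y": 0.0, "z": -0.4, "ax": 0.0, "ay": 0.0, "az": 0.0, "grip": 1.0}]'

```text
time: 5.9
tool_pos: [0.4213, 0.218, 0.2567]
tcp_rot: [-0.09, 3.139, 0.0]
wrist_force: [0.3, -0.7, 0.1]
width: -0.002
grip_force: 0.0
```

```bash
python3 - <<'E'
from h import *
flaps("wrist","pics/w3.png");flaps("scene","pics/s3.png");s=bot.read_state();print(s["tool_pos"],s["wrist_force"],s["time"])
a=cv2.imread('pics/w3.png');b=cv2.imread('pics/s3.png')
b=cv2.resize(b[150:360,170:450],(560,420))
cv2.imwrite('pics/m3.png',cv2.resize(np.hstack([a,b]),(800,300)))
E
```

```text
[0.4220255  0.21800323 0.25652503] [-0.43799459  0.58591679 -0.01495075] 6.0
```

View pics/m3.png

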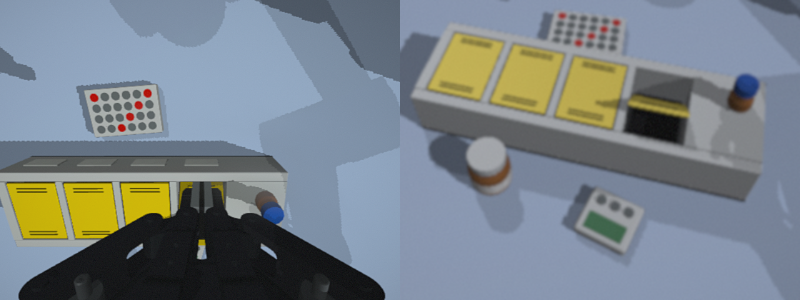

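The scene view shows flap 4 standing open, its raised far edge at about (658,108) in the mosaic. The other three are level and all the objects are in place. I'll check the angle by projecting the edge.

```bash
python3 - <<'E'
from h import *
c=imaging.read_camera("scene"); im=c["img"]
m=cv2.inRange(cv2.cvtColor(im,cv2.COLOR_RGB2HSV),(18,90,60),(38,255,255))
for u in (343,350,357): print(u,[v for v in range(205,250) if m[v,u]])
C=np.array([.5558,.2253,.082]);xs=np.array([.9984,.0565,0]);z=np.array([0,0,1])
for a in (0,.6,.66,.7,.75,.8,.85):
    for t in (.003,-.003):
        P=C+(xs*np.cos(a)+z*np.sin(a))*.055+t*(z*np.cos(a)-xs*np.sin(a))
        p=c["R"]@P+c["t"]; print(a,t,(c["fx"]*p[0]/p[2]+c["cx"]).round(1),(c["fy"]*p[1]/p[2]+c["cy"]).round(1))
E
```

```text
343 [218, 219, 220, 221, 222, 223, 224, 225, 226, 227]
350 [219, 220, 221, 222, 223, 224, 225, 226, 227, 228]
357 [221, 222, 223, 224, 225, 226, 227, 228, 229, 230]
0 0.003 346.3 245.8
0 -0.003 345.9 247.5
0.6 0.003 349.3 232.2
0.6 -0.003 348.7 235.2
0.66 0.003 349.7 230.5
0.66 -0.003 349.0 233.6
0.7 0.003 349.9 229.4
0.7 -0.003 349.3 232.5
0.75 0.003 350.2 228.0
0.75 -0.003 349.6 231.1
0.8 0.003 350.5 226.5
0.8 -0.003 349.8 229.7
0.85 0.003 350.8 225.1
0.85 -0.003 350.1 228.2
```

The lower edge of the flap, at row 228.5, corresponds to about 0.8 rad, so it is open to its stop.

```bash
python3 -c "
from workcell import bot
print(bot.finish_job())"
```

```text
the job is handed in; nothing more can be done
None
```

Flap 4 was the free one: I pushed its near end down to the stop (about 0.8 rad by camera), left it open with the arm clear and nothing else visibly moved, and handed the job in; no verdict came back.

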